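# Tidy the larder things onto the board in their arrangement

### The job

Tidy the larder things onto the chopping board: stand the red-lidded honey jar centred on the blue-rimmed coaster and the yellow-lidded jam jar centred on the green-rimmed one. Stand the small tin in the middle of the board between the two jars, lay the matchbox flat and centred on top of the tin, and stand the salt shaker on the board straight in front of the tin (towards the board's long edge nearest you), about a finger's width from it. Never tip the jars, the tin or the shaker over, and leave the garlic and the lemon where they are.

Things in the scene. Friction and masses are not known exactly. Their poses are not given: they have to be found in the camera images.
- honey: Honey jar with a red lid, about 58 x 62 mm across (58 along its x, 62 along its y), 86 mm tall, 0.36 kg, smooth (at a 20 N grip it can slip sideways in a quick swing; 50 N does it no harm); standing. Origin at the centre of its underside, z up.
- jam: Jam jar with a yellow-gold lid and pinkish content, about 63 mm across along its x, 69 mm along its y, 88 mm tall, 0.27 kg; standing. Origin at the centre of its underside, z up.
- tin: Small round food tin, green and cream, with a plain pale gold metal top, diameter 57 mm, 72 mm tall, flat top, 0.18 kg; standing. Origin at the centre of its underside, z up.
- salt: Glass salt shaker with a grey cap, diameter 44 mm at the foot and body (up to 65 mm high), cap 34 mm wide, 90 mm tall, 0.1 kg; standing. Origin at the centre of its underside, z up.
- matches: Matchbox, red top and dark sides, 36 mm along its x, 53 mm along its y, 18 mm high, 0.03 kg, lying flat. Origin at the centre of its underside, z up. Its tray does not slide. It lies low among taller things, which may foul a wide gripper until they have been moved.
- board: Wooden chopping board lying flat and fixed in its place, 200 mm along its x, 290 mm along its y, 20 mm thick. Origin at the centre of its underside; its -x side is the long edge nearest the robot, +y the left end. Behind it hangs a wall cupboard, underside 0.53 m up, front from about x 0.64, y 0.0 to x 0.54, y -0.4: keep the wrist clear of it.
- coaster_blue: Round coaster with a blue rim and cork middle, diameter 76 mm, 3 mm thick, fixed on the board near one of its ends (about 98 mm from the board's middle; which end differs from start to start). Origin at the centre of its underside, on the board's top.
- coaster_green: Round coaster with a green rim and cork middle, diameter 76 mm, 3 mm thick, fixed on the board near its other end. Origin at the centre of its underside, on the board's top.
- garlic: Loose garlic bulb, pale, about 60 mm across, 58 mm tall, among the things on the worktop; a bystander to leave alone. Origin at the centre of its underside.
- lemon: Loose yellow lemon, about 78 x 55 x 56 mm, among the things on the worktop; a bystander to leave alone. Origin at the centre of its underside.

How it is judged:
At the end, for the whole second after the job is handed in: Upright and at rest: honey on blue, jam on green coaster (within 15 mm of centre); tin within 15 mm of the board's middle; matchbox flat on the tin, centred within 13 mm; salt on the board in front of the tin, within 18 mm of the middle line and less than 85 mm between centres (angle between each of honey, jam, tin, matches, salt's own z axis and vertical below 0.1 rad and linear speed of each of honey, jam, tin, matches, salt below 0.02 m/s and z of honey in the frame of board between 0.019 and 0.029 m and horizontal distance between honey and coaster_blue below 0.015 m and z of jam in the frame of board between 0.019 and 0.029 m and horizontal distance between jam and coaster_green below 0.015 m and z of tin in the frame of board between 0.016 and 0.026 m and horizontal distance between tin and board below 0.015 m and z of matches in the frame of board between 0.088 and 0.098 m and horizontal distance between matches and tin below 0.013 m and z of salt in the frame of board between 0.016 and 0.026 m and y of salt in the frame of board between -0.018 and 0.018 m and x of salt in the frame of board below -0.045 m and horizontal distance between salt and tin below 0.085 m); the robot touches nothing.
It fails at once if a jar, the tin or the salt shaker is tipped (more than 0.6 rad) (angle between any of honey, jam, tin, salt's own z axis and vertical above 0.6 rad).
It fails at once if the garlic or the lemon is pushed away (more than 30 mm) (distance of any of garlic, lemon from where it was at the start of the episode above 0.03 m).
It also fails if it takes over 128 s, if anything falls off the work surface, if the arm or the gripper's body presses on something with over 40 N, if the wrist force passes 120 N, or if a joint passes its speed limit or range.

### The arm

A 6-joint arm with a two-finger parallel gripper is mounted at the origin on a cart in front of the work surface, level with it; the furniture and walls round the work are solid. World frame = base frame: x ahead of the robot, y to its left, z up, the work surface at z = 0. Lengths are in m, angles in rad, forces in N, time in s.
With the tool pointing down it reaches from about 0.275 to 0.875 m from the base axis. Payload 12.5 kg.
Tool frame: the origin (TCP) lies at the very end of the fingers, on their centre line; the grasp point (between the pads) lies 19 mm behind it; z points along the fingers, y is the line along which they close (so a half turn about z gives the same grasp; the last joint's range is limited). The gripper opens to 85 mm and grips with 20 to 120 N. Pads are 22 mm wide; open, the fingers measure 114 mm over their backs; the gripper's body (76 mm by 85 mm) begins 54 mm behind the grasp point. The pads swing forward as they close: fully open they stand 13 mm farther back than shut.
Start: joints at [1.083, 0.351, 1.652, -0, 1.139, -0.085], TCP at [0.216, 0.506, 0.231] pointing down, gripper open.
Joint ranges: [-2.75, 2.75], [-0.79, 2.1], [0.01, 2.65], [-1.57, 4.71], [0.07, 3.14], [-2.87, 2.87]. Speed limits (rad/s): [2.22, 2.22, 2.79, 3.14, 3.14, 3.14].

### API

Orientations are given as a 3x3 rotation matrix whose columns are the frame's x, y, z axes.
In Python, from bench import manip gives the robot as it stands. Calls block until the motion is done:
- manip.move_ptp(position, orientation): joint-space move of the TCP to a pose.
- manip.move_l(position, attitude=None, max_speed=0.15): straight line of the TCP; attitude=None keeps the orientation; max_speed is the mean speed in m/s.
- manip.move_j(angles): joint-space move.
- manip.set_gripper(opening, effort=None): opening from 0.0 (shut) to 1.0 (fully open); effort is the grip in N (None keeps the last); returns when the fingers have stopped.
- manip.dwell(seconds).
- manip.inverse_kinematics(position, orientation): joint angles nearest the present ones, or None.
- manip.grab_frame(name): name is "scene" or "top"; returns (picture, depth): 420x560x3 uint8, red, green, blue; 420x560 float32, m along the optical axis (not along the pixel's ray), 0 where there is no reading.
- manip.get_calibration(name): a dict with "camera_matrix" (3x3 intrinsics, pixels), "k1" (the pictures are not rectified: a ray, as slopes to the right and down, at radius r is drawn at 1 + k1 r^2 times it, then the intrinsics apply), "R" (3x3) and "t" (3): a world point X has camera coordinates R X + t. Camera axes: x right, y down, z forward; pixel columns grow to the right and rows downward; lengths in m; the calibration is good to about 2 mm. A picture is of the moment at which its call begins. get_calibration takes no time and is no camera call.
A pose or a line that the arm cannot do raises manip.Unreachable and nothing moves.
- manip.sign_off(): hands the job in; it is judged then, once.
Trained networks look in the newest picture that a camera, given by its name, has taken for a name from the list of things; names that differ only in an ending like _2 or _b are one class to them, and where a whole thing is asked for, a point or a joint stands for the part that bears it (a point fixed in the world has none). Each returns a list of dicts, best first, with "confidence" (0 to 1); they miss things now and then, are a little off and sometimes report something else, mostly with a low value. They report only what shows in the picture. A call takes as long as a camera call.
- manip.look_for(camera, name): "at" ([x, y, z] in m, in world coordinates, good to about 4 mm: the middle of the surface that is visible of it).
Readings, each from a call of its own:
- manip.current_time(): time.
- manip.current_qpos(): joint angles.
- manip.current_joint_vel(): joint speeds.
- manip.current_joint_torque(): joint torques, N m.
- manip.current_ee_pos(): TCP position.
- manip.current_tcp_rot(): TCP orientation.
- manip.current_force(): force on the tool from outside, world axes, zero at the start.
- manip.current_ft_torque(): the same for the moment, N m.
- manip.current_grip_width(): opening from 0.0 (shut) to 1.0 (fully open).
- manip.current_grip_force(): force on a finger pad.
Only numpy, scipy, OpenCV 4.12 (cv2) and the standard library are available. Lean on these libraries where they do the work, as an engineer would, in place of code of your own. Each camera call takes 0.05 s, during which the arm holds its last target. There are 200 camera calls.

## Working session

There is one attempt and no reset: what is moved stays moved. The work goes in short steps, each a Python script; the robot and the scene stay as the last script left them, time stands still between calls to the robot, and variables do not carry over. Pictures are saved under pics/ and viewed, at most 14 in all, crops included, and the job is handed in when it is done.

```bash
mkdir -p pics; python3 - <<'E'
from bench import manip
import cv2
for c in("scene","top"):
    p,d=manip.grab_frame(c); cv2.imwrite(f"pics/{c}0.png",p[:,:,::-1])
    k=manip.get_calibration(c); print(c,k)
    for n in "honey jam tin salt matches board coaster_blue coaster_green garlic lemon".split():
        print(n,[([round(float(v),3) for v in r["at"]],round(r["confidence"],2)) for r in manip.look_for(c,n)[:3]])
print(manip.current_time())
E
```

```text
scene {'camera_matrix': array([[469.69509572,   0.        , 287.32216509],
       [  0.        , 469.69509572, 209.11751915],
       [  0.        ,   0.        ,   1.        ]]), 'k1': -0.12898902057863482, 'R': array([[ 0.59024041, -0.80701287, -0.01861397],
       [-0.57902431, -0.4072001 , -0.70634194],
       [ 0.56244743,  0.42768949, -0.70762602]]), 't': array([-0.37620407,  0.23392378,  0.84923724])}
honey []
jam [([0.418, -0.419, 0.071], 0.72)]
tin [([0.367, -0.341, 0.068], 0.97), ([0.566, 0.084, 0.023], 0.41)]
salt [([0.471, -0.325, 0.049], 0.64)]
matches [([0.337, -0.249, 0.015], 0.67), ([0.473, -0.325, 0.049], 0.25)]
board [([0.367, -0.34, 0.067], 0.72)]
coaster_blue [([0.565, 0.083, 0.027], 0.58)]
coaster_green [([0.492, -0.096, 0.02], 0.84)]
garlic [([0.342, -0.431, 0.032], 0.57)]
lemon [([0.567, -0.312, 0.04], 0.92)]
top {'camera_matrix': array([[428.59275871,   0.        , 284.14916112],
       [  0.        , 428.59275871, 210.69273273],
       [  0.        ,   0.        ,   1.        ]]), 'k1': -0.09885423004699048, 'R': array([[-0.00558261, -0.99997089, -0.00520204],
       [-0.99738972,  0.00594256, -0.07196136],
       [ 0.07199018,  0.00478673, -0.99739385]]), 't': array([-0.14103119,  0.4629122 ,  0.89803837])}
honey [([0.438, -0.236, 0.088], 0.71), ([0.382, -0.333, 0.07], 0.58), ([0.528, -0.008, 0.019], 0.39)]
jam [([0.44, -0.4, 0.086], 0.94)]
tin [([0.382, -0.332, 0.069], 0.66)]
salt [([0.481, -0.313, 0.076], 0.61)]
matches [([0.344, -0.244, 0.015], 0.91)]
board [([0.526, -0.011, 0.021], 0.93)]
coaster_blue [([0.569, 0.082, 0.022], 0.7)]
coaster_green [([0.493, -0.099, 0.023], 0.91), ([0.524, -0.01, 0.017], 0.58)]
garlic [([0.353, -0.416, 0.039], 0.56)]
lemon [([0.578, -0.305, 0.045], 0.61)]
1.1
```

View pics/top0.png

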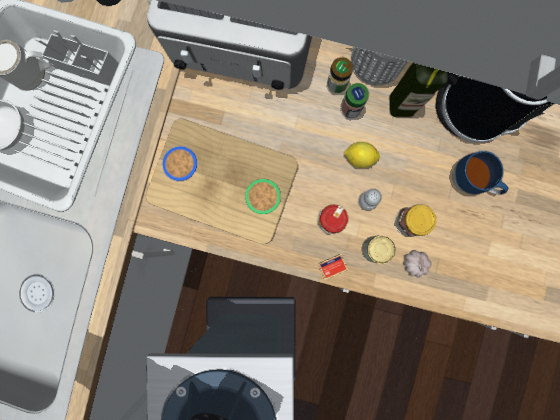

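View pics/scene0.png

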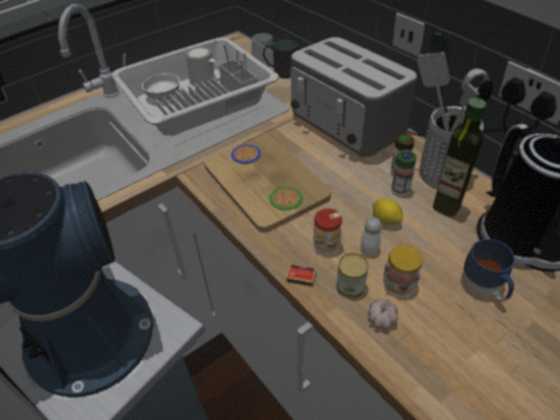

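The top view shows blue coaster at (180,163), green at (263,197), honey (334,219), jam (419,220), tin (380,249), salt (371,199), matches (333,266), lemon (362,155) and garlic (417,263). All of them agree with the network's positions. Next I'll refine these from the depth cloud.

```bash
cat > h.py <<'E'
from bench import manip
import cv2, numpy as np
def cloud(c="top"):
    p,d=manip.grab_frame(c); k=manip.get_calibration(c); K=k["camera_matrix"]
    v,u=np.mgrid[:420,:560].astype(np.float32)
    n=cv2.undistortPoints(np.stack([u,v],-1).reshape(-1,1,2),K,np.array([k["k1"],0,0,0.])).reshape(420,560,2)
    C=np.dstack([n*d[...,None],d]); W=(C-k["t"])@k["R"]; W[d==0]=np.nan
    return p,W
def circ(P):
    (c,r)=cv2.minEnclosingCircle(P.astype(np.float32)); return np.round(c,4),round(r,4)
def top_of(W,xy,h,base=0.,r=.05):
    m=(np.hypot(W[...,0]-xy[0],W[...,1]-xy[1])<r)&(np.abs(W[...,2]-base-h)<.007)
    return m
def rot(a): # tool down, closing line (y) at world angle a
    y=np.array([np.cos(a),np.sin(a),0]); z=np.array([0,0,-1.]); return np.column_stack([np.cross(y,z),y,z])
def pick_place(src,dst,a,ztcp,rise,effort,a2=None,opening=1.,safe=.17,zsrc=0.,release=1.):
    a2=a if a2 is None else a2
    q=lambda xy,z:[xy[0],xy[1],z]
    manip.set_gripper(opening)
    manip.move_ptp(q(src,safe),rot(a)); manip.move_l(q(src,zsrc+ztcp))
    manip.set_gripper(0,effort); w=manip.current_grip_width()
    manip.move_l(q(src,safe+.02))
    print("grip mm",85*w,"now",85*manip.current_grip_width(),manip.current_grip_force())
    manip.move_l(q(dst,safe+.02),rot(a2),.2)
    manip.move_l(q(dst,rise+ztcp+.02)); manip.move_l(q(dst,rise+ztcp+.0015),max_speed=.04)
    print("F",manip.current_force()); manip.set_gripper(release); manip.move_l(q(dst,safe+.02)); print("t",manip.current_time())
E
python3 - <<'E'
from h import *
p,W=cloud(); hsv=cv2.cvtColor(p,cv2.COLOR_RGB2HSV)
for n,xy,h in [("honey",(.438,-.236),.086),("jam",(.44,-.4),.088),("tin",(.382,-.332),.072),("salt",(.481,-.313),.088),("matches",(.344,-.244),.018)]:
    m=top_of(W,xy,h); P=W[m]; print(n,m.sum(),circ(P[:,:2]),P.mean(0).round(4),np.ptp(P,axis=0).round(3))
    if n=="matches":
        r=(np.hypot(W[...,0]-xy[0],W[...,1]-xy[1])<.05)&(hsv[...,1]>170)&((hsv[...,0]<6)|(hsv[...,0]>172)|(hsv[...,2]<60))&(W[...,2]>.011)
        for mm in(m,r): print(mm.sum(),cv2.minAreaRect((W[mm][:,:2]*1000).astype(np.float32)), W[mm][:,2].mean())
for n,xy,h0,h1 in [("blue",(.568,.083),100,130),("green",(.493,-.098),45,90)]:
    m=(np.hypot(W[...,0]-xy[0],W[...,1]-xy[1])<.06)&(hsv[...,0]>h0)&(hsv[...,0]<h1)&(hsv[...,1]>110)
    P=W[m]; print(n,m.sum(),circ(P[:,:2]),cv2.fitEllipse((P[:,:2]*1000).astype(np.float32)),np.median(P[:,2]))
b=(abs(W[...,2]-.021)<.006)&(np.hypot(W[...,0]-.53,W[...,1]+.01)<.19)
b=cv2.morphologyEx(b.astype(np.uint8),cv2.MORPH_OPEN,np.ones((9,9)))>0
print("board",cv2.minAreaRect((W[b][:,:2]*1000).astype(np.float32)))
for a,xy in [(30,(.438,-.236)),(30,(.568,.083)),(97,(.44,-.4)),(97,(.493,-.098)),(-23,(.382,-.332)),(67,(.48,-.31))]:
  for s in(0,180):
    q=manip.inverse_kinematics([*xy,.19],rot(np.radians(a+s))); print(a+s,xy,None if q is None else np.round(q,2))
E
```

```text
honey 626 (array([ 0.4423, -0.2428]), 0.0283) [ 0.4419 -0.2423  0.0854] [0.055 0.056 0.011]
jam 776 (array([ 0.4383, -0.4144]), 0.0318) [ 0.438  -0.4141  0.087 ] [0.062 0.062 0.011]
tin 637 (array([ 0.3794, -0.3383]), 0.0291) [ 0.3793 -0.3386  0.0689] [0.054 0.056 0.011]
salt 176 (array([ 0.4847, -0.3205]), 0.0158) [ 0.4851 -0.3202  0.0858] [0.03  0.03  0.011]
matches 405 (array([ 0.343 , -0.2456]), 0.031) [ 0.3432 -0.2459  0.0158] [0.052 0.057 0.009]
405 ((343.0206604003906, -245.93785095214844), (35.90148162841797, 51.038612365722656), 22.65117645263672) 0.01580480533885228
163 ((340.01318359375, -247.3430938720703), (22.626972198486328, 45.62883758544922), 23.149044036865234) 0.015692783368797997
blue 269 (array([0.5672, 0.0821]), 0.0383) ((565.891357421875, 81.80554962158203), (69.17799377441406, 69.5717544555664), 90.64661407470703) 0.02231314596992565
green 246 (array([ 0.4935, -0.0974]), 0.0373) ((493.2366638183594, -97.62113952636719), (69.10660552978516, 69.41893005371094), 40.70928192138672) 0.02257138779725238
board ((529.5150146484375, -8.775177001953125), (289.9349060058594, 200.38812255859375), 70.25706481933594)
30 (0.438, -0.236) [-0.59  0.31  1.83 -0.    1.01 -1.11]
210 (0.438, -0.236) [-0.59  0.31  1.83 -0.    1.01  2.03]
30 (0.568, 0.083) [ 0.06  0.44  1.63 -0.    1.07 -0.46]
210 (0.568, 0.083) [ 0.06  0.44  1.63 -0.    1.07  2.68]
97 (0.44, -0.4) [-0.82  0.47  1.57 -0.    1.09 -2.51]
277 (0.44, -0.4) [-0.82  0.47  1.57 -0.    1.09  0.63]
97 (0.493, -0.098) [-0.29  0.32  1.82 -0.    1.01 -1.98]
277 (0.493, -0.098) [-0.29  0.32  1.82 -0.    1.01  1.16]
-23 (0.382, -0.332) [-0.81  0.32  1.81 -0.    1.01 -0.41]
157 (0.382, -0.332) [-0.81  0.32  1.81 -0.    1.01  2.74]
67 (0.48, -0.31) [-0.65  0.43  1.64 -0.    1.07 -1.82]
247 (0.48, -0.31) [-0.65  0.43  1.64 -0.    1.07  1.32]
```

```bash
python3 - <<'E'
from h import *
pick_place((.442,-.2425),(.5665,.082),np.radians(30),.034,.023,50)
p,W=cloud(); cv2.imwrite("pics/t1.png",p[:,:,::-1])
m=top_of(W,(.5665,.082),.086,.023); print(circ(W[m][:,:2]),W[m].mean(0))
E
```

```text
grip mm 56.898458752901654 now 56.69404398090203 53.90184044837952
F [-2.86807614 -0.87506154  2.2097367 ]
t 11.6
(array([0.5645, 0.0792]), 0.0283) [0.5686427  0.07330583 0.10828295]
```

View pics/t1.png

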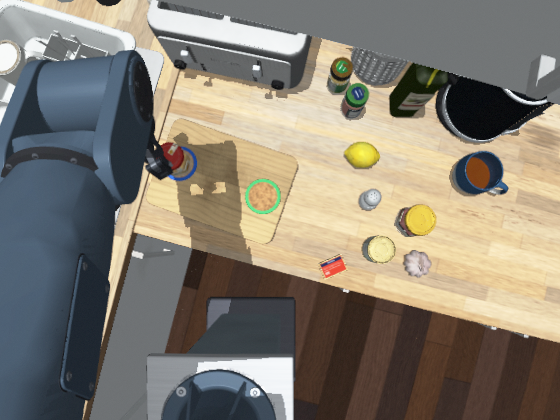

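The honey jar stands on the blue coaster at (172,158), partly hidden by the arm, about 3 mm off the target. Next is the jam.

```bash
python3 - <<'E'
from h import *
pick_place((.438,-.414),(.4935,-.0975),np.radians(277),.034,.023,45)
manip.move_ptp([.36,-.335,.19],rot(np.radians(-22.5)))
p,W=cloud(); cv2.imwrite("pics/t2.png",p[:,:,::-1])
for n,xy,h,b in [("honey",(.5665,.082),.086,.023),("jam",(.4935,-.0975),.088,.023),("tin",(.379,-.338),.072,0),("salt",(.485,-.32),.088,0),("matches",(.343,-.246),.018,0)]:
    m=top_of(W,xy,h,b); P=W[m]
    if len(P): print(n,m.sum(),circ(P[:,:2]),P.mean(0).round(4))
E
```

```text
grip mm 66.25696934239576 now 65.89901489902789 50.68938061594963
F [-3.84432153  1.33617877  7.80235265]
t 20.9333
honey 633 (array([0.5643, 0.081 ]), 0.0287) [0.5639 0.0812 0.1082]
jam 814 (array([ 0.4935, -0.0991]), 0.0315) [ 0.493  -0.0991  0.1101]
tin 523 (array([ 0.3798, -0.3378]), 0.0287) [ 0.382  -0.3352  0.0689]
salt 178 (array([ 0.4853, -0.3212]), 0.016) [ 0.4848 -0.3203  0.0856]
matches 410 (array([ 0.3429, -0.2454]), 0.0309) [ 0.3432 -0.2458  0.0158]
```

View pics/t2.png

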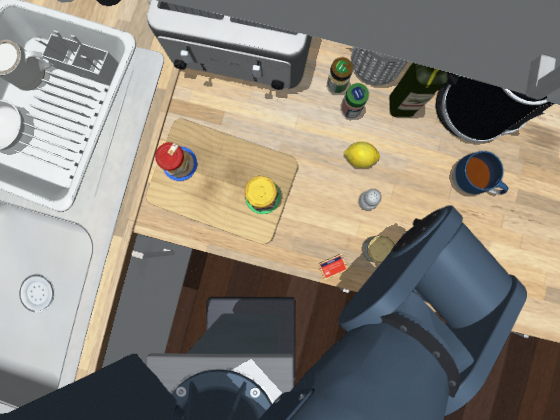

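Honey (172,157) and jam (261,192) both stand within 3 mm of their coaster centres. I'll do the tin and salt next.

```bash
python3 - <<'E'
from h import *
pick_place((.3793,-.3384),(.5300,-.008),np.radians(-22.4),.03,.02,35)
pick_place((.485,-.3205),(.4685,.017),np.radians(247.6),.024,.02,25)
manip.move_ptp([.343,-.246,.19],rot(np.radians(22.65)))
p,W=cloud(); cv2.imwrite("pics/t3.png",p[:,:,::-1])
for n,xy,h,b in [("honey",(.5665,.082),.086,.023),("jam",(.4935,-.0975),.088,.023),("tin",(.53,-.008),.072,0.02),("salt",(.4685,.017),.088,.02)]:
    m=top_of(W,xy,h,b); P=W[m]
    if len(P): print(n,m.sum(),circ(P[:,:2]),P.mean(0).round(4))
E
```

```text
grip mm 56.59691312278784 now 56.23873817641821 37.64603912830353
F [ 0.50814987  0.33464064 -1.44465763]
t 30.5583
grip mm 41.081852981486925 now 40.88027491318923 25.450277667841874
F [-0.64706096  0.19427696 -0.53447489]
t 39.925
honey 632 (array([0.5643, 0.0812]), 0.0287) [0.5641 0.0812 0.1082]
jam 810 (array([ 0.4937, -0.0992]), 0.0314) [ 0.493  -0.0991  0.1101]
tin 637 (array([ 0.5204, -0.0041]), 0.0392) [ 0.5306 -0.008   0.0886]
salt 175 (array([0.4687, 0.0162]), 0.0153) [0.469  0.016  0.1058]
```

View pics/t3.png

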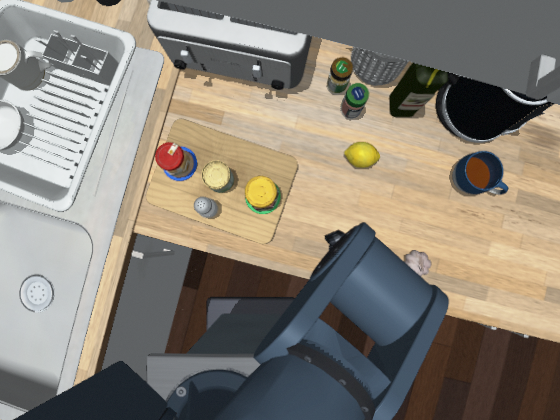

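Tin (217,177) and salt (205,206) are placed as planned. The matchbox is last.

```bash
python3 - <<'E'
from h import *
pick_place((.3432,-.2458),(.5306,-.008),np.radians(22.65),.002,.092,20,opening=.65,release=.6)
manip.move_ptp([.40,-.25,.22],rot(np.radians(22.65)))
p,W=cloud(); cv2.imwrite("pics/t4.png",cv2.resize(p[90:270,110:330,::-1],None,fx=3,fy=3))
for n,xy,h,b in [("honey",(.5665,.082),.086,.023),("jam",(.4935,-.0975),.088,.023),("matches",(.53,-.008),.018,0.092),("salt",(.4685,.017),.088,.02)]:
    m=top_of(W,xy,h,b,.035); P=W[m]
    if len(P): print(n,m.sum(),circ(P[:,:2]),P.mean(0).round(4),cv2.minAreaRect((P[:,:2]*1000).astype(np.float32)))
E
```

```text
grip mm 36.40986829586321 now 36.46066157047193 20.24717442691326
F [0.27594321 0.05942042 0.26476807]
t 50.1583
honey 636 (array([0.5646, 0.0816]), 0.0287) [0.564  0.0811 0.1083] ((564.0186767578125, 81.81509399414062), (55.97433853149414, 53.97591781616211), 19.4538631439209)
jam 812 (array([ 0.4935, -0.099 ]), 0.0313) [ 0.4931 -0.0991  0.1101] ((492.8516540527344, -98.78570556640625), (59.94771957397461, 59.845794677734375), 89.40222930908203)
matches 517 (array([ 0.5303, -0.0089]), 0.0315) [ 0.5298 -0.0088  0.1074] ((530.0945434570312, -8.633821487426758), (37.24519729614258, 53.39326477050781), 21.60691261291504)
salt 181 (array([0.4692, 0.0163]), 0.0158) [0.4693 0.0162 0.1055] ((469.0096740722656, 16.690311431884766), (29.557300567626953, 29.3193302154541), 89.72315216064453)
```

View pics/t4.png

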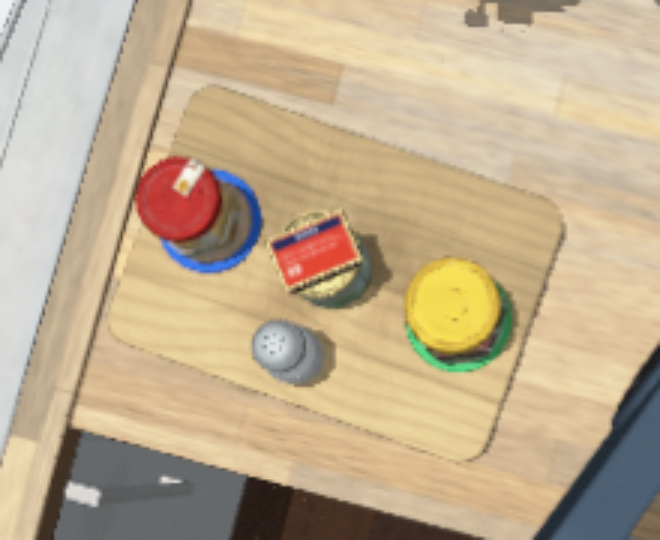

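The crop shows the matchbox flat and centred on the tin (316,252), the salt in front at (285,350), and both jars on their coasters. All measured positions are within tolerance.

```bash
python3 -c "
from bench import manip
manip.dwell(.5); print(manip.sign_off())"
```

```text
the job is handed in; nothing more can be done
None
```

I placed all five things on the board and handed the job in after about 51 s. In the last picture each one was upright and within 3 mm of its target, and the garlic and lemon had not been touched; the hand-in returned no verdict.

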